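Slide the caddy into its worktop track

ROBOT

A 6-joint arm with a two-finger parallel gripper is mounted at the origin on a cart in front of the work surface, level with it; the furniture and walls round the work are solid. World frame = base frame: x ahead of the robot, y to its left, z up, the work surface at z = 0. Lengths are in mm, angles in rad, forces in N, time in s.
With the tool pointing down it reaches from about 300 to 775 mm from the base axis. Payload 14.6 kg.
Tool frame: the origin (TCP) lies where the fingers leave the gripper's body, on its centre line; the fingertips stand 97 mm ahead of it and the grasp point (between the pads) lies ahead of it (grip_depth is the z of the grasp point in the tool frame, in mm); z points along the fingers, y is the line along which they close (so a half turn about z gives the same grasp; the last joint's range is limited). The gripper opens to 94 mm and grips with 3 to 60 N. Pads are 16 mm wide; open, the fingers measure 119 mm over their backs; the gripper's body (75 mm by 177 mm) begins 78 mm behind the grasp point.
Start: joints at [-1.306, 0.3, 1.521, -0, 1.321, -0.067], TCP at [179.153, -519.994, 302.646] pointing down, gripper open.
Joint ranges: [-3.03, 3.03], [-0.79, 2.21], [0.23, 2.52], [-1.04, 4.18], [0, 3.07], [-2.55, 2.55]. Speed limits (rad/s): [2.22, 2.22, 2.57, 3.14, 3.14, 3.14].

INTERFACE

Orientations are given as [roll, pitch, yaw] about the fixed x, y, z axes, in that order (R = Rz(yaw) Ry(pitch) Rx(roll)).
In Python, from cell import read_state, camera, sign_off, regions_of, spot_point, grip_depth gives the robot as it stands. The module is installed in compiled form; this text tells all that it offers.
- The arm moves only by the tool send_rows, never from a script. Its argument "series" is a list of rows, each a list of 3 entries, a list of its own where there are three numbers: the shift along the world's x, y, z in mm, then the turn about the world's z in degrees, then the closure, from -1 (fully open) to 1 (shut), so that 0 is half open. A call has 1 to 12 rows; each row shifts and turns the commanded pose from where the row before left it; what a row does not reach is not made up. A row lasts 1/10 s, in which the tool goes at most 50 mm and 8.59 degrees, less where a joint would pass 70% of its speed; a pose out of reach is approached as far as the arm can. A call is refused whole if a number of a shift passes 50 or a number of a turn 8.59, either way. A call with a gripper value outside its range is refused whole. The fingers move at their own pace and stop on an object; "squeeze" is the grip in N (left out, the last holds). Time passes only in rows, so rows that do not move let the fingers close. It gives the time, the measured TCP pose, the force, the opening and the grip force at its end, in the units of the state.
- read_state(): the state, without advancing time (a new reading comes with each control period).
- camera(name): name is "side" or "top"; returns a dict with "color" (400x640x3 uint8, blue, green, red), "fx", "fy", "cx", "cy" (pixels), "dist" ([k1, k2, p1, p2, k3] as OpenCV has them; the pictures are not rectified), "camera_from_world" (4x4, takes a point from world to camera coordinates). Camera axes: x right, y down, z forward; pixel columns grow to the right and rows downward; lengths in mm; the calibration is good to about 2 mm. A picture is of the moment at which its call begins. There is no depth.
- sign_off(): hands the job in; it is judged then, once.
Trained networks look in a picture, given as the dict that the camera call returned (one of the last four; its "shot" number tells which), for a name from the list of things; names that differ only in an ending like _2 or _b are one class to them, and where a whole thing is asked for, a point or a joint stands for the part that bears it (a point fixed in the world has none). Each returns a list of dicts, best first, with "confidence" (0 to 1); they miss things now and then, are a little off and sometimes report something else, mostly with a low value. They report only what shows in the picture. A call takes as long as a camera call.
- regions_of(thing, picture): "mask" (400x640 bool, what is visible of it).
- spot_point(thing, picture): "point" ([x, y, z] in mm, in the coordinates of the camera as it stood for that picture, good to about 4 mm: a listed point, or the origin of a listed thing).
The state is a dict: "clock": time; "joints": joint angles; "qd": joint speeds; "effort": joint torques, N m; "eef_pos": TCP position; "eef_rot": TCP orientation; "wrist_force": force on the tool from outside, world axes, zero at the start; "moment": the same for the moment, N m; "finger_gap": finger opening in mm; "finger_force": force on a finger pad.
Only numpy, scipy, OpenCV 4.12 (cv2) and the standard library are available. Lean on these libraries where they do the work, as an engineer would, in place of code of your own. Each camera call takes 0.05 s, during which the arm holds its last target. There are 200 camera calls.

TASK

Push the loaded wooden caddy along the worktop into the open end of the metal track, then on past the spring catch until it clicks and stands fully home against the end stop, which is clamped at a place you must feel for. Keep it sliding on the worktop rather than lifting it, do not ram it against the track or stop, keep its tin and lemon inside, and leave the other things alone.

Things in the scene. Friction and masses are not known exactly. Their poses are not given: they have to be found in the camera images.
- caddy: Loose open wooden box on a flanged base, 0.25-0.4 kg. Origin: centre of underside; +x its front (enters the track first), z up. Base 170 long (x), 130 wide (y), 8 thick, front corners chamfered. Box outside 170 x 104 (y -52 to +52), 6 mm walls; sides and front reach z 42, the taller rear wall z 60. Each base edge has a notch 16 long, 8 deep at x 52 to 68.
- caddy_rear (a point): Middle of the rear wall's outer face, caddy x -85, y 0, z 25. Loaded, the caddy takes some 3 to 8 N to push over the worktop; two spread fingertips pushing on the outer face of a wall turn it square to them.
- track: Aluminium track fixed to the worktop, no floor: the caddy slides on the worktop. +x is the way in (same as the caddy's +x), z up; origin on the worktop, midway between the rails, 82 from the mouth. Rails 15 high, inner faces y +-66.5 (1.5 mm play each side), outer +-78.5. Lips, underside z 11, top z 15, reach in over the base to y +-56.5, so the caddy enters only at the -x end.
- track_mouth (a point): Centre of the open end on the worktop, track x -82; the rails flare about 4 mm there. At the far end a cross bar, 26 high and 182 wide, is the end stop. Bar and catches are one yoke, clamped where no reading tells: home is with the caddy's origin somewhere between track x -14 and 0. At home its rear wall stands 3 to 17 mm outside the mouth, so fingers pushing it stay clear of the rails.
- catch_left (a joint): Spring catch roller, 12 mm across, at the +y rail, 25 mm before the end stop, 4.5 mm out of the rail face. Metres: 0 fully out, up to 0.0065 pressed in. It meets the caddy about 25 mm before home; pushing past both rollers takes some 12 to 20 N in all; they are pressed in about 3 mm and spring out into the notches just before home; then the stop is felt as a hard rise of force.
- catch_right (a joint): The same catch roller at the -y rail.
- fish_tin: Low round tin, 86 mm across and 40 mm high, standing in the front part of the caddy. Origin: centre of its underside.
- lemon: Lemon, 78 x 55 x 56 mm, lying loose in the rear part of the caddy. Origin: underside as first laid.
- mug: White mug, 82 mm across, 112 mm with its handle, 94 mm high; bystander right of the track. Origin: centre of its underside.
- spice_jar: Spice jar with a red lid, 45 mm across, 106 mm high; bystander behind the track. Origin: centre of its underside.
- food_tin: Tall food tin, 75 mm across, 110 mm high; bystander left of the caddy. Origin: centre of its underside.
- honey_jar: Honey jar with a red lid, 62 mm across, 86 mm high; bystander right of the track. Origin: centre of its underside.

How it is judged:
By the outcome, as a careful person would: the job done as asked, in the order asked, and still so for the second after the job is handed in, with the robot touching nothing.
It also fails if it takes over 64 s, if anything falls off the work surface, if the arm or the gripper's body presses on something with over 40 N, if the wrist force passes 120 N, or if a joint passes its speed limit or range.

## Working session

There is one attempt and no reset: what is moved stays moved. The work goes in short steps, Python scripts to look and compute and a tool call to move; the robot and the scene stay as the last step left them, time stands still between calls to the robot, and variables do not carry over. Pictures are saved under pics/ and viewed, at most 10 in all, crops included, and the job is handed in when it is done.

Besides the shell and the picture viewer there is one more tool, called after ">>>" by a JSON object that holds its "name" and its "arguments". send_rows: Moves the arm, as the interface text tells. Its arguments: {"type":"object","properties":{"series":{"type":"array"},"squeeze":{"type":"number"}},"required":["series"]}

```bash
mkdir -p pics
cat > h.py <<'E'
from cell import *
import numpy as np, cv2
def w(cam,p):
    T=np.linalg.inv(cam["camera_from_world"]); return (T@np.r_[p,1])[:3]
def ray(cam,uv,z):
    K=np.array([[cam["fx"],0,cam["cx"]],[0,cam["fy"],cam["cy"]],[0,0,1]])
    n=cv2.undistortPoints(np.array([[uv]],float),K,np.array(cam["dist"]))[0,0]
    T=np.linalg.inv(cam["camera_from_world"]); d=T[:3,:3]@np.r_[n,1]; o=T[:3,3]
    return o+d*(z-o[2])/d[2]
def proj(cam,P):
    K=np.array([[cam["fx"],0,cam["cx"]],[0,cam["fy"],cam["cy"]],[0,0,1]])
    T=np.array(cam["camera_from_world"]); r=cv2.Rodrigues(T[:3,:3])[0]
    return cv2.projectPoints(np.array(P,float),r,T[:3,3],K,np.array(cam["dist"]))[0][:,0]
E
python3 - <<'E'
from h import *
print(read_state(), grip_depth)
for n in ["top","side"]:
    c=camera(n); cv2.imwrite(f"pics/{n}0.png",c["color"])
    for t in ["caddy","caddy_rear","track","track_mouth","catch_left","catch_right","fish_tin","lemon","mug","spice_jar","food_tin","honey_jar"]:
        r=spot_point(t,c)
        print(n,t,[(np.round(w(c,x["point"])),round(x["confidence"],2)) for x in r[:2]])
E
```

```text
{'clock': 0.0, 'joints': array([-1.30559995e+00,  3.00472418e-01,  1.52158818e+00,  1.90080111e-06,
        1.32072281e+00, -6.65831135e-02]), 'qd': array([-0.00058235, -0.00048208,  0.00041169, -0.00058979,  0.00177423,
        0.00023405]), 'effort': array([-3.99601804e-04, -5.31803334e+01, -3.52735984e+01,  7.07626529e-02,
        2.43773824e-02, -9.84309509e-05]), 'eef_pos': array([ 179.11440431, -519.85145669,  302.08254318]), 'eef_rot': array([-3.14040466e+00, -8.10627661e-05,  3.31778967e-01]), 'wrist_force': array([1.19236299, 0.74460816, 0.21305671]), 'moment': array([ 0.00093804,  0.02401134, -0.0060526 ]), 'finger_force': 0.0, 'finger_gap': 94.27890742671879} 78.39999999999999
top caddy [(array([477., 174.,  -0.]), 0.92)]
top caddy_rear [(array([467., 255.,  23.]), 0.75), (array([476., 172.,   1.]), 0.55)]
top track []
top track_mouth []Traceback (most recent call last):
  File "<stdin>", line 6, in <module>
ValueError: it knows: caddy, caddy_rear, fish_tin, food_tin, honey_jar, lemon, mug, spice_jar, track, track_mouth
```

View pics/top0.png

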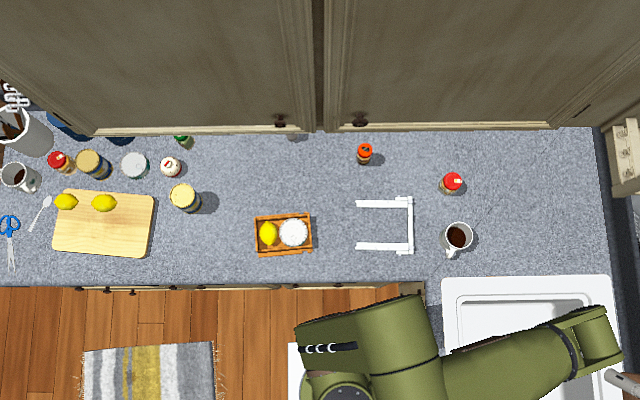

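The top view shows the caddy at about (284,234), with the lemon at the rear (left) and the tin at the front. The track mouth is at about (355,225) and the stop bar at x≈410. The tall food tin is at (185,197), the spice jar at (364,153), the honey jar at (452,182) and the mug at (457,237).

Run:
```python
from h import *
for n in ["top","side"]:
    c=camera(n)
    if n=="side": cv2.imwrite(f"pics/{n}0.png",c["color"])
    for t in ["caddy","caddy_rear","track","track_mouth","mug","spice_jar","food_tin","honey_jar"]:
        r=spot_point(t,c)
        print(n,t,[(np.round(w(c,x["point"])),round(x["confidence"],2)) for x in r[:2]])
    if n=="top":
        big=cv2.resize(c["color"][180:270,240:430],None,fx=4.2,fy=4.2,interpolation=cv2.INTER_CUBIC); cv2.imwrite("pics/topcrop.png",big)
        for t in ["caddy","track"]:
          for r in regions_of(t,c)[:1]:
            m=r["mask"].astype(np.uint8); cs=max(cv2.findContours(m,0,2)[0],key=cv2.contourArea)
            b=cv2.boxPoints(cv2.minAreaRect(cs)); print(t,r["confidence"],b.round(1).tolist(),[ray(c,p,{"caddy":42,"track":15}[t])[:2].round(1).tolist() for p in b])
```

```text
top caddy [(array([716., -81.,  -0.]), 0.66), (array([478., 175.,  -2.]), 0.63)]
top caddy_rear [(array([468., 255.,  27.]), 0.56)]
top track []
top track_mouth []
top mug [(array([ 438., -346.,   -1.]), 0.94)]
top spice_jar [(array([715., -82.,  -0.]), 0.82)]
top food_tin [(array([576., 466.,   0.]), 0.81), (array([470., 146.,  10.]), 0.59)]
top honey_jar [(array([ 624., -350.,   -7.]), 0.86)]
caddy 0.83 [[252.60000610351562, 215.89999389648438], [308.20001220703125, 210.39999389648438], [312.3999938964844, 251.8000030517578], [256.70001220703125, 257.29998779296875]] [[527.2, 264.5], [542.5, 92.7], [414.4, 81.1], [399.6, 249.8]]
track 0.66 [[355.0, 254.0], [355.0, 196.0], [412.0, 196.0], [412.0, 254.0]] [[408.9, -49.8], [592.2, -54.7], [589.9, -235.1], [406.5, -225.6]]
side caddy [(array([486., 175.,  -2.]), 0.69)]
side caddy_rear [(array([476., 256.,  25.]), 0.64)]
side track [(array([ 504., -134.,    1.]), 0.59)]
side track_mouth [(array([507., -49.,  -5.]), 0.63)]
side mug [(array([ 446., -349.,    1.]), 0.84), (array([486., 173.,  -4.]), 0.34)]
side spice_jar [(array([722., -82.,  -3.]), 0.79)]
side food_tin [(array([585., 470.,  -2.]), 0.86)]
side honey_jar [(array([ 625., -344.,   -5.]), 0.57)]
```

View pics/side0.png

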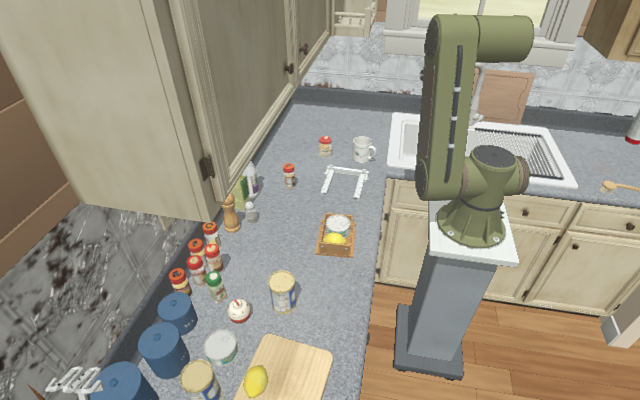

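View pics/topcrop.png

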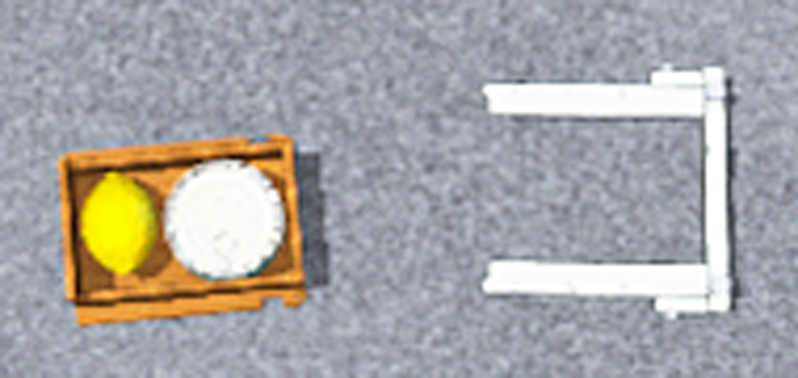

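The side view agrees: caddy at about (337,234), track mouth at about (345,197). In the top crop the caddy is yawed a few degrees off the track and sits off its axis, towards the robot. Next I'll fit the track axis and the caddy pose from the top picture.

```bash
cat > fit.py <<'E'
from h import *
from scipy.optimize import least_squares
def Rz(a): return np.array([[np.cos(a),-np.sin(a),0],[np.sin(a),np.cos(a),0],[0,0,1]])
def place(p,P): return np.array(P,float)@Rz(p[2]).T+[p[0],p[1],0]
def track(c):
    g=c["color"].min(2).astype(float)
    up,lo=[],[]
    for u in range(362,390,2):
        for rows,out in ((range(194,204),up),(range(256,244,-1),lo)):
            pr=[g[v,u] for v in rows]; rows=list(rows)
            for i in range(1,len(pr)):
                if pr[i]>190:
                    f=(190-pr[i-1])/(pr[i]-pr[i-1]); out.append((u,rows[i-1]+f*(rows[i]-rows[i-1]))); break
    U=np.array([ray(c,p,15)[:2] for p in up]); L=np.array([ray(c,p,15)[:2] for p in lo])
    fu=np.polyfit(U[:,1],U[:,0],1); fl=np.polyfit(L[:,1],L[:,0],1)
    return fu,fl
def caddy(c,p0=(480,175,-1.48)):
    b=c["color"].astype(int); hsv=cv2.cvtColor(c["color"],cv2.COLOR_BGR2HSV)
    m=((hsv[...,1]>110)&(hsv[...,0]>3)&(hsv[...,0]<35)).astype(np.uint8)
    q=proj(c,[[p0[0],p0[1],30]])[0]
    roi=np.zeros_like(m); cv2.circle(roi,tuple(int(x) for x in q),55,1,-1); m*=roi
    cs=max(cv2.findContours(m,0,2)[0],key=cv2.contourArea); h=np.zeros_like(m); cv2.drawContours(h,[cs],-1,1,-1)
    P=[[x,y,z] for x in(-85,85) for y in(-52,52) for z in(8,42)]+[[-85,y,60] for y in(-52,52)]
    P+=[[x,s*65,z] for x in(-85,70) for s in(-1,1) for z in(0,8)]+[[85,s*50,z] for s in(-1,1) for z in(0,8)]
    hs=cv2.GaussianBlur(h.astype(np.float32),(0,0),.8)
    def res(p):
        s=8; hull=cv2.convexHull((proj(c,place(p,P))*s+ s/2).astype(np.float32)) 
        img=np.zeros((400*s//2,640*s//2),np.uint8)
        cv2.fillPoly(img,[np.round(hull*0.5*16).astype(np.int32)],255,shift=4)
        return (cv2.GaussianBlur(cv2.resize(img,(640,400),interpolation=cv2.INTER_AREA)/255.,(0,0),.8)-hs)[150:320,200:460].ravel()
    from scipy.optimize import minimize
    f=lambda d:(res(np.array(p0)+d*[1,1,.01])**2).sum()
    o=minimize(f,np.zeros(3),method="Nelder-Mead",options=dict(initial_simplex=np.array([[0,0,0],[8,0,0],[0,8,0],[0,0,6]],float),xatol=.05,fatol=.01))
    return np.array(p0)+o.x*[1,1,.01],o.fun
E
python3 - <<'E'
from fit import *
c=camera("top"); fu,fl=track(c); print(fu,fl)
for y in(-50,-134,175): print(y,np.polyval(fu,y),np.polyval(fl,y),(np.polyval(fu,y)+np.polyval(fl,y))/2)
print(caddy(c))
c=camera("side")
for t in ["caddy","track_mouth","track"]: print(t,[w(c,r["point"]).round(1) for r in spot_point(t,c)[:1]])
E
```

```text
[1.14064019e-02 5.81546018e+02] [4.51197380e-02 4.26608085e+02]
-50 580.9756978045546 424.35209799295507 502.66389789875484
-134 580.0175600440903 420.5620399990897 500.28980002158994
175 583.5421382343696 434.50403904795166 509.02308864116065
(array([476.37758832, 171.10618424,  -1.48712789]), np.float64(21.144496215541245))
caddy [array([483.7, 175.4,  -3.8])]
track_mouth [array([481.5, 220.5,  11.7])]
track [array([ 504.4, -136. ,   -0.8])]
```

>>> {"name": "send_rows", "arguments": {"series": [[[18,40,0],-3,-1],[[18,40,0],-3,-1],[[18,40,0],-3,-1],[[18,40,0],-3,-1],[[18,40,0],-3,-1],[[18,40,0],-3,-1],[[18,40,0],-2.6,-1],[[18,40,0],0,-1],[[18,40,0],0,-1],[[18,40,0],0,-1],[[18,40,0],0,-1],[[18,40,0],0,-1]]}}

```text
clock: 2.7
eef_pos: [395.5, -38.1, 303.0]
eef_rot: [3.141, -0.001, -0.028]
wrist_force: [0.4, -0.5, 0.7]
finger_gap: 93.8
finger_force: 0.0
```

>>> {"name": "send_rows", "arguments": {"series": [[[-5,40,0],0,-1],[[-5,40,0],0,-1],[[0,40,0],0,-1],[[0,40,0],0,-1],[[0,40,-10],0,-1],[[0,10,-40],0,-1],[[0,0,-40],0,-1],[[0,0,-40],0,-1],[[0,0,-40],0,-1],[[0,0,-15],0,-1],[[0,0,0],0,-1]]}}

```text
clock: 3.8
eef_pos: [384.4, 169.7, 115.9]
eef_rot: [3.14, 0.004, -0.028]
wrist_force: [-0.1, 0.7, 0.9]
finger_gap: 94.1
finger_force: 0.0
```

Run:
```python
from fit import *
c=camera("side"); cv2.imwrite("pics/side1.png",cv2.resize(c["color"][130:330,220:460],None,fx=3,fy=3))
s=read_state(); print(s["eef_pos"],s["wrist_force"])
```

```text
[385.04176512 169.96198165 117.42018471] [ 0.52667402 -0.07082507  0.51361719]
```

View pics/side1.png

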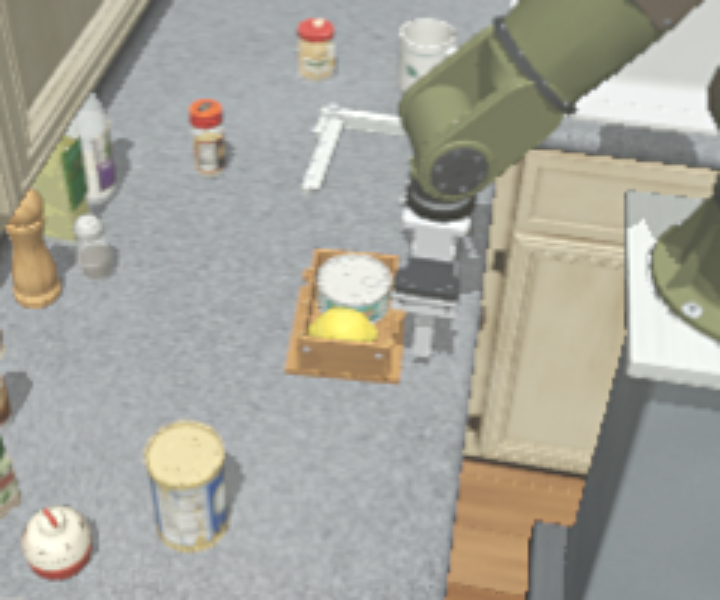

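The fingers stand beside the caddy's robot-side wall, near (425,330) in the crop, and clear of it. I'll push slowly in +x.

>>> {"name": "send_rows", "arguments": {"series": [[[8,0,0],0,-1],[[8,0,0],0,-1],[[6,0,0],0,-1],[[6,0,0],0,-1],[[6,0,0],0,-1],[[6,0,0],0,-1],[[6,0,0],0,-1],[[6,0,0],0,-1],[[4,0,0],0,-1],[[2,0,0],0,-1],[[0,0,0],0,-1]]}}

```text
clock: 4.95
eef_pos: [443.4, 169.9, 117.6]
eef_rot: [3.141, 0.0, -0.028]
wrist_force: [-2.1, 1.2, 0.7]
finger_gap: 94.1
finger_force: 0.8
```

Run:
```python
from fit import *
c=camera("top")
s=read_state(); print(s["eef_pos"],s["wrist_force"])
print(caddy(c,(490,171,-1.55)))
cv2.imwrite("pics/top1.png",cv2.resize(c["color"][180:270,240:430],None,fx=4.2,fy=4.2,interpolation=cv2.INTER_CUBIC))
for n in("top","side"):
    c=camera(n)
    for t in ["caddy","caddy_rear","track"]: print(t,[w(c,r["point"]).round(1) for r in spot_point(t,c)[:1]])
```

```text
[443.4022564  169.90035008 117.58026905] [-1.80629753 -1.03102047 -0.66706791]
(array([541.7625351 , 165.22932071,  -1.42259955]), np.float64(1524.7806347116411))
caddy [array([505.8, 169.8,  -1.9])]
caddy_rear [array([506.7, 251.3,  21.3])]
track []
caddy [array([511.4, 170.1,  -3.6])]
caddy_rear [array([512.2, 253.5,  24.9])]
track [array([ 500.6, -135.3,    2.4])]
```

View pics/top1.png

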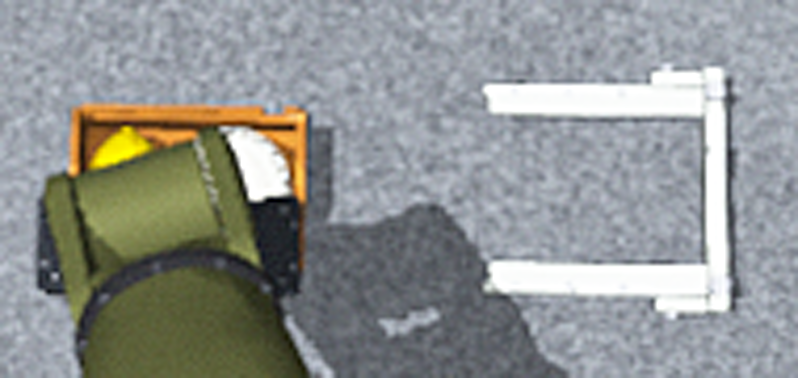

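The caddy is now square to the track, with its far base edge at crop row ≈108. It still sits about 3 mm towards the robot from the axis. I'll push 3 mm more, back off, and fit it again with a clear view.

>>> {"name": "send_rows", "arguments": {"series": [[[2,0,0],0,-1],[[1,0,0],0,-1],[[0,0,0],0,-1],[[-10,0,0],0,-1],[[-40,0,0],0,-1],[[0,50,40],0,-1],[[0,50,40],8,-1],[[0,50,40],8,-1],[[0,30,0],8,-1],[[0,0,0],8,-1],[[0,0,0],8,-1],[[0,0,0],8,-1]]}}

```text
clock: 6.6
eef_pos: [395.6, 317.3, 211.2]
eef_rot: [3.142, -0.0, 0.816]
wrist_force: [-0.2, 0.1, -0.3]
finger_gap: 94.2
finger_force: 0.0
```

Run:
```python
from fit import *
c=camera("top")
s=read_state(); print(s["eef_pos"],s["wrist_force"])
p,e=caddy(c,(505,171,-1.59));print(p,e)
print(track(c))
im=c["color"].copy()
im=cv2.resize(im[180:270,240:430],None,fx=4.2,fy=4.2,interpolation=cv2.INTER_CUBIC)
T=lambda q:((np.array(q)+.5-[240,180])*4.2-.5).round().astype(np.int32)
for z,yy,x0,x1 in((42,52,-85,85),(8,65,-85,85)):
    cv2.polylines(im,[T(proj(c,place(p,[[x0,-yy,z],[x1,-yy,z],[x1,yy,z],[x0,yy,z]])))],True,(255,0,0),1)
fu,fl=track(c)
for f in(fu,fl,(fu+fl)/2): cv2.polylines(im,[T(proj(c,[[np.polyval(f,y),y,15] for y in(-220,-50,170)]))],False,(0,0,255),1)
cv2.imwrite("pics/top2.png",im)
```

```text
[395.61798342 317.16320198 211.19737628] [-0.08608875 -0.11946643  0.31545822]
[506.80712667 166.26055643  -1.60441686] 27.774045101872673
(array([1.16217060e-02, 5.81554853e+02]), array([4.31199996e-02, 4.26386571e+02]))
```

View pics/top2.png

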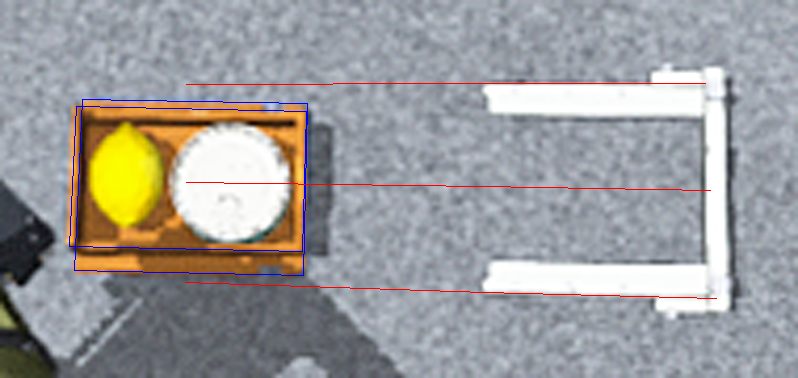

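The fit matches the picture: the caddy, at about (190,187) in the crop, is parallel to the axis to within about 1° and about 2 mm off it, which the flared mouth will take. Next I'll go behind the rear wall with the fingers half closed.

>>> {"name": "send_rows", "arguments": {"series": [[[19,-4,0],8.3,-0.28],[[19,-4,0],8.3,-0.28],[[19,-4,0],8.3,-0.28],[[19,-4,0],8.3,-0.28],[[19,-4,0],8.4,-0.28],[[19,-4,-14],0,-0.28],[[0,0,-30],0,-0.28],[[0,0,-30],0,-0.28],[[0,0,-20],0,-0.28],[[0,0,0],0,-0.28]]}}

```text
clock: 7.65
eef_pos: [508.9, 292.5, 114.7]
eef_rot: [-3.137, 0.002, 1.533]
wrist_force: [-0.1, 0.5, -0.2]
finger_gap: 60.0
finger_force: 0.0
```

>>> {"name": "send_rows", "arguments": {"series": [[[0,-10,1],0.6,-0.28],[[0,-10,1],0,-0.28],[[0,-6,0],0,-0.28],[[0,-4,0],0,-0.28],[[0,-4,0],0,-0.28],[[0,-5,0],0,-0.28],[[-0.2,-8,0],0,-0.28],[[-0.2,-8,0],0,-0.28],[[-0.2,-10,0],0,-0.28],[[-0.2,-10,0],0,-0.28],[[-0.2,-10,0],0,-0.28],[[-0.2,-10,0],0,-0.28]]}}

```text
clock: 8.85
eef_pos: [509.3, 198.3, 120.1]
eef_rot: [3.14, -0.001, 1.547]
wrist_force: [0.6, 5.2, 4.2]
finger_gap: 60.7
finger_force: 2.9
```

>>> {"name": "send_rows", "arguments": {"series": [[[-0.2,-10,0],0,-0.28],[[-0.2,-10,0],0,-0.28],[[-0.2,-10,0],0,-0.28],[[-0.2,-9,0],0,-0.28],[[-0.2,-6,0],0,-0.28],[[-0.1,-3,0],0,-0.28],[[0,0,0],0,-0.28]]}}

```text
clock: 9.55
eef_pos: [508.0, 150.0, 119.7]
eef_rot: [3.141, -0.0, 1.546]
wrist_force: [0.2, 0.8, 1.0]
finger_gap: 60.2
finger_force: 0.3
```

Run:
```python
from fit import *
c=camera("top")
s=read_state(); print(s["eef_pos"],s["eef_rot"],s["wrist_force"])
for t in ["caddy","caddy_rear","track"]: print(t,[w(c,r["point"]).round(1) for r in spot_point(t,c)[:1]])
im=cv2.resize(c["color"][180:270,270:430],None,fx=5,fy=5,interpolation=cv2.INTER_CUBIC)
cv2.imwrite("pics/top3.png",im)
```

```text
[507.90440476 150.00889054 119.49083353] [3.14135561e+00 1.07836337e-04 1.54640554e+00] [ 0.29390922 -0.33489669 -0.05728675]
caddy [array([507.3,  57.8,   3.1])]
caddy_rear []
track []
```

View pics/top3.png

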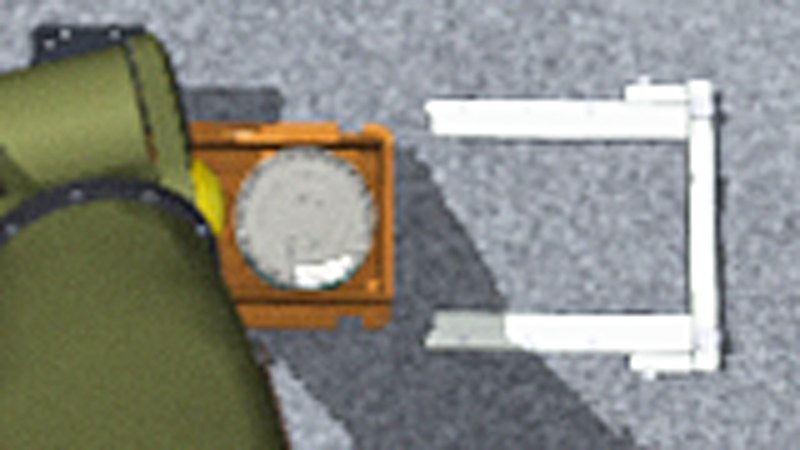

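The base edges at the caddy's front (rows 122 and 328) are centred on the mouth (rail outer edges at rows 100 and 350), with about 23 mm still to go. I'll enter slowly.

>>> {"name": "send_rows", "arguments": {"series": [[[0,-4,0],0,-0.28],[[-0.1,-5,0],0,-0.28],[[-0.1,-5,0],0,-0.28],[[-0.1,-5,0],0,-0.28],[[-0.1,-5,0],0,-0.28],[[-0.1,-5,0],0,-0.28],[[-0.1,-5,0],0,-0.28],[[-0.1,-5,0],0,-0.28]]}}

```text
clock: 10.55
eef_pos: [507.1, 110.7, 119.4]
eef_rot: [-3.142, 0.0, 1.546]
wrist_force: [-0.3, 2.9, -2.2]
finger_gap: 60.3
finger_force: 1.2
```

>>> {"name": "send_rows", "arguments": {"series": [[[-0.1,-5,0],0,-0.28],[[-0.1,-5,0],0,-0.28],[[-0.1,-5,0],0,-0.28],[[-0.1,-5,0],0,-0.28],[[-0.1,-5,0],0,-0.28],[[-0.1,-5,0],0,-0.28]]}}

```text
clock: 11.15
eef_pos: [506.5, 80.7, 119.3]
eef_rot: [-3.142, -0.0, 1.546]
wrist_force: [0.4, 2.4, -2.4]
finger_gap: 60.1
finger_force: 1.2
```

>>> {"name": "send_rows", "arguments": {"series": [[[-0.1,-6,0],0,-0.28],[[-0.1,-6,0],0,-0.28],[[-0.1,-6,0],0,-0.28],[[-0.1,-6,0],0,-0.28],[[-0.1,-6,0],0,-0.28]]}}

```text
clock: 11.65
eef_pos: [506.0, 50.6, 119.3]
eef_rot: [-3.142, 0.0, 1.547]
wrist_force: [1.5, 2.5, -1.3]
finger_gap: 60.3
finger_force: 1.2
```

>>> {"name": "send_rows", "arguments": {"series": [[[-0.1,-6,0],0,-0.28],[[-0.1,-6,0],0,-0.28],[[-0.1,-6,0],0,-0.28],[[-0.1,-6,0],0,-0.28],[[-0.1,-5,0],0,-0.28]]}}

```text
clock: 12.15
eef_pos: [505.5, 21.6, 119.3]
eef_rot: [-3.142, -0.0, 1.546]
wrist_force: [0.9, 3.0, -2.3]
finger_gap: 60.6
finger_force: 1.2
```

Run:
```python
from fit import *
c=camera("top")
s=read_state(); print(s["eef_pos"],s["eef_rot"],s["wrist_force"])
for t in ["caddy","caddy_rear","track"]: print(t,[w(c,r["point"]).round(1) for r in spot_point(t,c)[:1]])
im=cv2.resize(c["color"][180:270,290:430],None,fx=5,fy=5,interpolation=cv2.INTER_CUBIC)
cv2.imwrite("pics/top4.png",im)
```

```text
[505.55230546  21.10361475 119.36907754] [-3.14156448e+00  2.19959129e-04  1.54618003e+00] [-0.52521359  0.07554121  0.42974422]
caddy [array([504.3, -69.8,  -2.4])]
caddy_rear []
track []
```

View pics/top4.png

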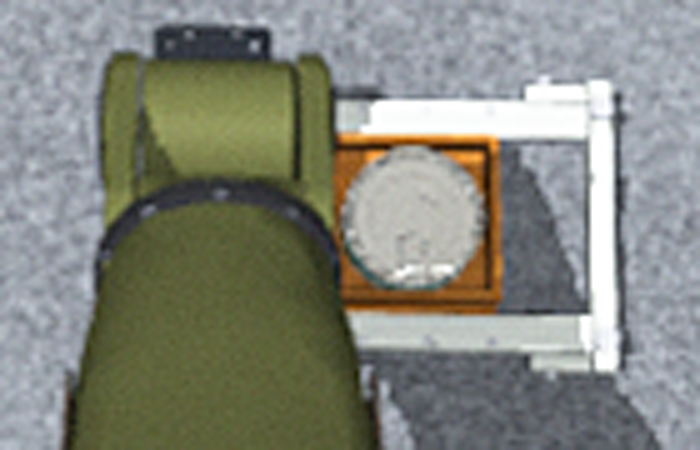

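The base is under the lips. The caddy's front is at column 500 and the bar at about 588, so about 53 mm remain. I'll carry on in small, force-checked steps.

>>> {"name": "send_rows", "arguments": {"series": [[[-0.1,-4,0],0,-0.28],[[-0.1,-4,0],0,-0.28],[[-0.1,-4,0],0,-0.28],[[-0.1,-4,0],0,-0.28],[[-0.1,-3,0],0,-0.28]]}}

```text
clock: 12.85
eef_pos: [505.2, 2.8, 119.5]
eef_rot: [3.141, -0.0, 1.546]
wrist_force: [-0.7, 4.9, 2.1]
finger_gap: 60.1
finger_force: 2.6
```

>>> {"name": "send_rows", "arguments": {"series": [[[0,-2,0],0,-0.28],[[0,-2,0],0,-0.28],[[0,-2,0],0,-0.28]]}}

```text
clock: 13.15
eef_pos: [505.1, -3.0, 119.5]
eef_rot: [3.141, -0.0, 1.546]
wrist_force: [0.8, 5.1, 3.6]
finger_gap: 60.3
finger_force: 2.7
```

>>> {"name": "send_rows", "arguments": {"series": [[[0,-2,0],0,-0.28],[[0,-2,0],0,-0.28]]}}

```text
clock: 13.35
eef_pos: [505.1, -6.9, 119.5]
eef_rot: [3.141, -0.0, 1.546]
wrist_force: [-0.2, 5.4, 3.3]
finger_gap: 60.1
finger_force: 2.7
```

>>> {"name": "send_rows", "arguments": {"series": [[[0,-2,0],0,-0.28],[[0,-2,0],0,-0.28]]}}

```text
clock: 13.55
eef_pos: [505.1, -10.9, 119.5]
eef_rot: [3.141, -0.0, 1.547]
wrist_force: [-0.1, 6.6, 3.7]
finger_gap: 60.2
finger_force: 3.6
```

>>> {"name": "send_rows", "arguments": {"series": [[[0,-2,0],0,-0.28],[[0,-2,0],0,-0.28]]}}

```text
clock: 13.75
eef_pos: [504.9, -14.5, 119.5]
eef_rot: [-3.141, -0.001, 1.546]
wrist_force: [-2.7, 11.9, 5.5]
finger_gap: 60.2
finger_force: 5.8
```

>>> {"name": "send_rows", "arguments": {"series": [[[0,-2,0],0,-0.28],[[0,-2,0],0,-0.28]]}}

```text
clock: 13.95
eef_pos: [504.9, -18.0, 119.5]
eef_rot: [-3.141, -0.002, 1.546]
wrist_force: [-2.2, 16.2, 5.5]
finger_gap: 60.5
finger_force: 8.2
```

>>> {"name": "send_rows", "arguments": {"series": [[[0,-2,0],0,-0.28]]}}

```text
clock: 14.05
eef_pos: [504.9, -20.1, 119.5]
eef_rot: [-3.141, -0.002, 1.546]
wrist_force: [-2.8, 13.2, 5.7]
finger_gap: 60.0
finger_force: 6.5
```

>>> {"name": "send_rows", "arguments": {"series": [[[0,-2,0],0,-0.28]]}}

```text
clock: 14.15
eef_pos: [504.9, -22.2, 119.5]
eef_rot: [-3.141, -0.001, 1.546]
wrist_force: [-2.9, 12.0, 5.8]
finger_gap: 60.2
finger_force: 6.2
```

>>> {"name": "send_rows", "arguments": {"series": [[[0,-1.5,0],0,-0.28]]}}

```text
clock: 14.25
eef_pos: [504.8, -23.8, 119.4]
eef_rot: [-3.141, -0.001, 1.546]
wrist_force: [-1.8, 11.4, 5.9]
finger_gap: 60.1
finger_force: 6.1
```

>>> {"name": "send_rows", "arguments": {"series": [[[0,-2,0],0,-0.28],[[0,-2,0],0,-0.28]]}}

```text
clock: 14.45
eef_pos: [504.8, -27.8, 119.4]
eef_rot: [-3.141, -0.001, 1.546]
wrist_force: [-1.6, 12.4, 6.2]
finger_gap: 60.3
finger_force: 6.1
```

>>> {"name": "send_rows", "arguments": {"series": [[[0,-1.5,0],0,-0.28],[[0,-1.5,0],0,-0.28]]}}

```text
clock: 14.65
eef_pos: [504.8, -31.0, 119.4]
eef_rot: [-3.141, -0.001, 1.546]
wrist_force: [-2.2, 6.5, 5.0]
finger_gap: 60.2
finger_force: 3.3
```

>>> {"name": "send_rows", "arguments": {"series": [[[0,-1,0],0,-0.28]]}}

```text
clock: 14.75
eef_pos: [504.9, -32.4, 119.4]
eef_rot: [-3.141, -0.0, 1.546]
wrist_force: [0.3, 4.2, 4.9]
finger_gap: 60.4
finger_force: 2.1
```

>>> {"name": "send_rows", "arguments": {"series": [[[0,-1,0],0,-0.28]]}}

```text
clock: 14.85
eef_pos: [504.9, -33.5, 119.4]
eef_rot: [-3.141, -0.0, 1.546]
wrist_force: [-0.7, 5.3, 3.1]
finger_gap: 60.2
finger_force: 2.5
```

>>> {"name": "send_rows", "arguments": {"series": [[[0,-1,0],0,-0.28]]}}

```text
clock: 14.95
eef_pos: [504.9, -34.4, 119.4]
eef_rot: [-3.141, -0.0, 1.546]
wrist_force: [-1.6, 7.0, 4.4]
finger_gap: 60.1
finger_force: 3.0
```

>>> {"name": "send_rows", "arguments": {"series": [[[0,-1,0],0,-0.28]]}}

```text
clock: 15.05
eef_pos: [504.9, -35.4, 119.4]
eef_rot: [-3.141, -0.0, 1.546]
wrist_force: [-1.7, 5.8, 5.0]
finger_gap: 60.2
finger_force: 3.0
```

The force fell, so the rollers have snapped into the notches. Now I'll feel for the stop.

>>> {"name": "send_rows", "arguments": {"series": [[[0,-1,0],0,-0.28]]}}

```text
clock: 15.15
eef_pos: [504.9, -36.2, 119.4]
eef_rot: [-3.141, -0.001, 1.546]
wrist_force: [-3.4, 8.2, 5.4]
finger_gap: 60.1
finger_force: 4.2
```

>>> {"name": "send_rows", "arguments": {"series": [[[0,-0.7,0],0,-0.28]]}}

```text
clock: 15.25
eef_pos: [504.8, -36.7, 119.4]
eef_rot: [-3.141, -0.001, 1.546]
wrist_force: [-1.7, 14.8, 5.5]
finger_gap: 59.9
finger_force: 7.5
```

>>> {"name": "send_rows", "arguments": {"series": [[[0,-0.7,0],0,-0.28]]}}

```text
clock: 15.35
eef_pos: [504.9, -36.9, 119.4]
eef_rot: [-3.141, -0.002, 1.546]
wrist_force: [0.2, 21.4, 5.0]
finger_gap: 60.3
finger_force: 10.3
```

A hard rise: the arm stalls at about 21 N, 25 mm after first meeting the rollers. That is the stop. One settling row, then back off.

>>> {"name": "send_rows", "arguments": {"series": [[[0,-0.3,0],0,-0.28],[[0,0,0],0,-0.28]]}}

```text
clock: 15.55
eef_pos: [504.9, -36.9, 119.4]
eef_rot: [-3.141, -0.002, 1.546]
wrist_force: [-0.7, 18.4, 5.4]
finger_gap: 60.0
finger_force: 9.2
```

>>> {"name": "send_rows", "arguments": {"series": [[[0,2,0],0,-0.28],[[0,10,0],0,-0.28],[[0,30,0],0,-0.28],[[0,40,30],0,-0.28],[[0,40,40],0,-0.28],[[0,40,40],0,-0.28],[[0,40,40],0,-0.28],[[0,40,0],0,-0.28],[[0,40,0],0,-0.28],[[0,0,0],0,-0.28]]}}

```text
clock: 16.55
eef_pos: [504.4, 233.7, 255.3]
eef_rot: [3.141, -0.0, 1.55]
wrist_force: [0.8, -0.7, -0.3]
finger_gap: 60.2
finger_force: 0.0
```

Run:
```python
from fit import *
c=camera("top")
s=read_state(); print(s["eef_pos"],s["wrist_force"])
for t in ["caddy","caddy_rear","fish_tin","lemon","mug","spice_jar","food_tin","honey_jar"]: print(t,[w(c,r["point"]).round(1) for r in spot_point(t,c)[:1]])
cv2.imwrite("pics/top5.png",cv2.resize(c["color"][185:265,320:430],None,fx=7,fy=7,interpolation=cv2.INTER_CUBIC))
```

```text
[504.54351049 231.74514644 254.99608839] [-0.00501748 -0.49672054 -1.15332645]
caddy [array([ 503.4, -126.6,   -1.8])]
caddy_rear [array([500.7, -45.7,  23.9])]
fish_tin [array([ 498. , -161.3,   10.9])]
lemon [array([505.2, -82.4,  11.3])]
mug [array([ 441.3, -345.9,   -4. ])]
spice_jar [array([713.4, -78.7,   1.6])]
food_tin [array([577.1, 466.2,   1.5])]
honey_jar [array([ 622.7, -346.1,   -5.8])]
```

View pics/top5.png

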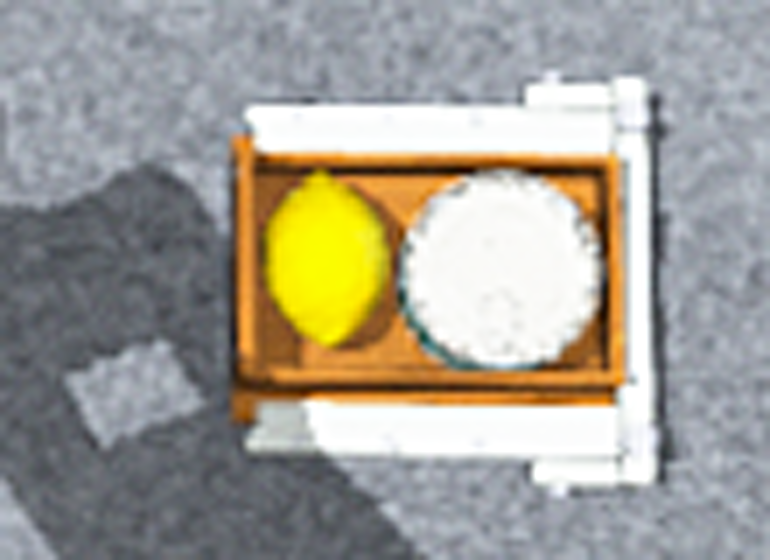

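The caddy's front, at column ≈620, meets the bar. It is square in the track, the tin and lemon are inside, and the other things have not moved.

```bash
python3 -c "from cell import *; print(sign_off())"
```

```text
the job is handed in; nothing more can be done
None
```

The caddy is fully home against the end stop and past the spring catch, with its tin and lemon inside and the other things untouched; the stop showed as a hard rise to about 21 N, and I handed the job in with the arm clear at about 17 s.

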